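# Stop the shaker, free its cover and hold it open

## Task

Stop the sample shaker by turning its black speed knob fully anticlockwise to the stop. Then tug the cover up (it has a steel handle) to find out whether it is caught; if it does not come, let go and push the red release slide beside the knob fully over towards the knob. Lift the cover to about 45 degrees or more and finish while still holding it there with the fingers, at rest, without shifting the bottles, beaker and timer standing round the shaker.

Things in the scene. Friction and masses are not known exactly. Their poses are not given: they have to be found in the camera images.
- shaker: Fixed white box 260 (x) x 240 (y) x 90 mm high; moved and turned between starts. Origin: centre of its underside; front = its -x (robot) side, its +y is left seen from the robot. The front 86 mm of its top is a flat control deck at height 90 mm (black knob left, red slide right); behind it the grey-framed clear cover, top face at height 101 mm.
- speed_knob (a joint): Speed knob, rad: 0 = fully anticlockwise seen from above (end stop, off), grows clockwise, up to 2.6. Starts at 0.6 to 1.5. Stiff enough to stay where it is left (0.04 N m).
- speed_knob_grip (a point): On the knob's upright axis, at (-0.088, 0.070, 0.127) m in the shaker's frame. The knob has a straight grip bar 42 mm long, 14 mm wide, from height 102 to 134 mm, on a round foot. The point turns with the knob: its x axis lies along the bar. At knob value v the bar's heading is 0.55 - v rad from the shaker's x axis, anticlockwise from above (at the stop: 0.55).
- release_slide (a joint): Release slide, m: 0 = towards the shaker's -y side (right), grows towards the shaker's +y (towards the knob), end stop at 0.020. Starts at 0 to 0.001, needs about 2 to 4 N and stays where it is left. Pushing it fully to the stop draws the hidden hook of the cover catch clear; the hook stays clear afterwards.
- slide_tab (a point): Middle of the red tab of the release slide, a block 20 (x) x 14 (y) x 24 mm standing on the deck from height 91 to 115 mm; moves with the slide. At the start it lies at (-0.085, -0.070, 0.104) m in the shaker's frame.
- cover_angle (a joint): Cover hinge, rad: 0 = shut, grows as the cover is lifted, stop at 1.15 (66 degrees). It falls shut from anywhere unless held. If the hidden hook has caught (about half the starts, cannot be seen), it lifts only about 0.04 rad (6 mm at the handle) and then stops hard; if not, it lifts freely with about 3 N at the handle.
- cover_hinge (a point): Middle of the cover's hinge axis, along the shaker's back edge; the axis runs along the shaker's y. At (0.125, 0, 0.094) m in the shaker's frame.
- cover: The hinged cover with its handle: grey frame 166 (x) x 236 (y) x 10 mm round a clear pane, a steel bow handle standing on its front edge. Origin on the hinge axis, at the middle of the shaker's back edge; its x axis points away from the handle.
- handle_bar (a point): Middle of the handle's round bar: 10 mm thick, 72 mm long, along the shaker's y, its axis 40 mm above the cover's top face. With the cover shut it lies at (-0.023, 0, 0.141) m in the shaker's frame, 0.148 m in front of and 0.047 m above the hinge axis.
- reagent_bottle: Bystander: grey-white screw-cap bottle 46 x 46 x 80 mm, origin at its foot. Leave alone.
- beaker: Bystander: small clear beaker with brown contents, 54 x 54 x 61 mm, origin at its foot. Leave alone.
- bench_timer: Bystander: white kitchen-type timer 58 x 62 x 17 mm, origin at its foot. Leave alone.
- tall_bottle: Bystander: white bottle with red cap 37 x 37 x 83 mm, left of the shaker, origin at its foot. Leave alone.

How it is judged:
By the outcome, as a careful person would: the job done as asked, in the order asked, and still so for the second after the job is handed in, while the arm keeps its last pose, push and grip.
It also fails if it takes over 64 s, if anything falls off the work surface, if the arm or the gripper's body presses on something with over 40 N, if the wrist force passes 120 N, or if a joint passes its speed limit or range.

## Robot

A 6-joint arm with a two-finger parallel gripper is mounted at the origin on a cart in front of the work surface, level with it; the furniture and walls round the work are solid. World frame = base frame: x ahead of the robot, y to its left, z up, the work surface at z = 0. Lengths are in mm, angles in rad, forces in N, time in s.
With the tool pointing down it reaches from about 350 to 875 mm from the base axis. Payload 4.2 kg.
Tool frame: the origin (TCP) lies midway between the tips of the shut fingers; the grasp point (between the pads) lies 19 mm behind it; z points along the fingers, y is the line along which they close (so a half turn about z gives the same grasp; the last joint's range is limited). The gripper opens to 85 mm and grips with 20 to 120 N. Pads are 22 mm wide; open, the fingers measure 114 mm over their backs; the gripper's body (76 mm by 85 mm) begins 54 mm behind the grasp point. The pads swing forward as they close: fully open they stand 13 mm farther back than shut.
Start: joints at [1.568, 0.385, 0.008, 0, -1.194, -0.259], TCP at [161.73, 603.691, 231.312] pointing down, gripper open.
Joint ranges: [-3.14, 3.14], [-1.21, 2.06], [-1.07, 1.41], [-3.16, 2.05], [-2.99, -0.16], [-3.1, 3.1]. Speed limits (rad/s): [2.79, 2.79, 3.14, 3.14, 3.14, 3.14].

## Interface

Orientations are given as a unit quaternion [x, y, z, w].
In Python, from bench import * gives the robot as it stands.
- The arm moves only by the tool drive_tool, never from a script. Its argument "plan" is a list that holds one entry, the list of rows, each a list of 5 numbers: the closure, from -1 (fully open) to 1 (shut), then the shift along the world's x, y, z in mm, then the turn about the world's z in degrees. A call has 1 to 20 rows; each row shifts and turns the commanded pose from where the row before left it; what a row does not reach is not made up. A row lasts 1/12 s, in which the tool goes at most 41.7 mm and 7.16 degrees, less where a joint would pass 70% of its speed; a pose out of reach is approached as far as the arm can. A call is refused whole if a number of a shift passes 41.7 or a number of a turn 7.16, either way. A call with a gripper value outside its range is refused whole. The fingers move at their own pace and stop on an object; the grip force is fixed at half the most. Time passes only in rows, so rows that do not move let the fingers close. It gives the time, the measured TCP pose, the force, the opening and the grip force at its end, in the units of the state.
- read_state(): the state, without advancing time (a new reading comes with each control period).
- get_image(name): name is "scene" or "top"; returns (picture, depth): 420x560x3 uint8, red, green, blue; 420x560 float32, mm along the optical axis (not along the pixel's ray), 0 where there is no reading.
- camera_model(name): a dict with "fx", "fy", "cx", "cy" (pixels), "R" (3x3) and "t" (3): a world point X has camera coordinates R X + t. Camera axes: x right, y down, z forward; pixel columns grow to the right and rows downward; lengths in mm; the calibration is good to about 2 mm. A picture is of the moment at which its call begins. camera_model takes no time and is no camera call.
- job_done(): hands the job in; it is judged then, once.
The state is a dict: "clock": time; "joints": joint angles; "joint_vel": joint speeds; "joint_efforts": joint torques, N m; "position": TCP position; "ee_rot": TCP orientation; "contact_force": force on the tool from outside, world axes, zero at the start; "wrist_torque": the same for the moment, N m; "gripper_width": finger opening in mm; "grasp_force": force on a finger pad.
Only numpy, scipy, OpenCV 4.12 (cv2) and the standard library are available. Lean on these libraries where they do the work, as an engineer would, in place of code of your own. Each camera call takes 0.05 s, during which the arm holds its last target. There are 200 camera calls.

## Working session

There is one attempt and no reset: what is moved stays moved. The work goes in short steps, Python scripts to look and compute and a tool call to move; the robot and the scene stay as the last step left them, time stands still between calls to the robot, and variables do not carry over. Pictures are saved under pics/ and viewed, at most 10 in all, crops included, and the job is handed in when it is done.

Besides the shell and the picture viewer there is one more tool, called as name([rows], argument=value, ...), one row to a line, values as JSON. drive_tool: Moves the arm, as the interface text tells. Its arguments: {"type":"object","properties":{"plan":{"type":"array"}},"required":["plan"]}

```bash
mkdir -p pics
python3 - <<'E'
from bench import *
import cv2,numpy as np
for n in("scene","top"):
    im,d=get_image(n); cv2.imwrite(f"pics/{n}0.png",im[:,:,::-1]); np.savez(f"{n}0.npz",im=im,d=d)
    c=camera_model(n); print(n,{k:np.round(v,3).tolist() for k,v in c.items()})
print(read_state())
E
```

```text
scene {'fx': 404.368, 'fy': 404.368, 'cx': 275.15, 'cy': 209.506, 'R': [[0.763, -0.646, -0.008], [-0.374, -0.432, -0.821], [0.527, 0.629, -0.572]], 't': [-402.941, 296.0, 753.898]}
top {'fx': 416.41, 'fy': 416.41, 'cx': 284.271, 'cy': 208.948, 'R': [[0.025, -1.0, 0.011], [-0.998, -0.026, -0.055], [0.056, -0.01, -0.998]], 't': [-26.998, 550.605, 1003.86]}
{'clock': 0.1, 'joints': array([ 1.56761598e+00,  3.85454972e-01,  6.75077003e-03, -4.55822413e-04,
       -1.19402104e+00, -2.58602223e-01]), 'joint_vel': array([ 0.00065456, -0.00186567,  0.00249354,  0.00151164, -0.00063799,
       -0.00058699]), 'joint_efforts': array([-1.58361859e-04, -3.93318343e+01,  1.88928705e+01,  4.19798568e+00,
       -2.59302993e-03,  1.43483753e-06]), 'position': array([161.59297886, 603.19265556, 230.33821299]), 'ee_rot': array([ 9.91434501e-01, -1.30601130e-01, -8.72814389e-05,  9.83581937e-04]), 'contact_force': array([-0.13969665, -0.50525234, -0.75023031]), 'wrist_torque': array([-0.00940957, -0.02256691, -0.01599544]), 'grasp_force': 0.0, 'gripper_width': 85.27543747861164}
```

View pics/top0.png

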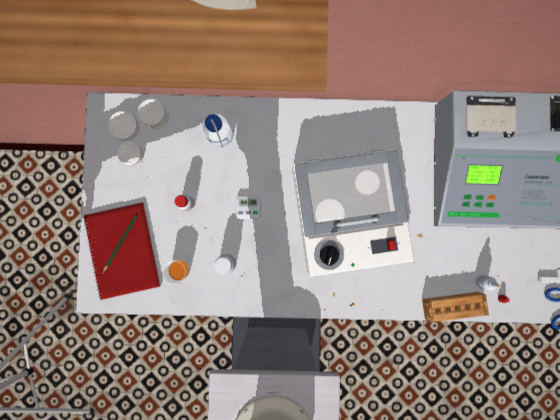

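View pics/scene0.png

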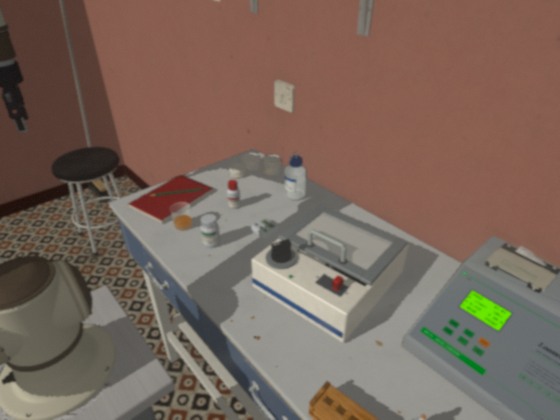

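The top view shows the shaker with corners near (295,165), (402,151), (413,261) and (309,276). The knob is at (328,254), the red tab at (392,244) and the handle at (357,222). Both views show the bystanders to the left, with the timer at (249,207). Next I'll fit the pose from depth.

```bash
cat > h.py <<'E'
import numpy as np,cv2
from bench import *
def cloud(n,d):
    c=camera_model(n);v,u=np.mgrid[:d.shape[0],:d.shape[1]]
    p=np.stack([(u-c["cx"])/c["fx"]*d,(v-c["cy"])/c["fy"]*d,d],-1)
    return (p-c["t"])@np.array(c["R"])
def proj(n,X):
    c=camera_model(n);q=np.asarray(X)@np.array(c["R"]).T+c["t"]
    return np.stack([q[...,0]/q[...,2]*c["fx"]+c["cx"],q[...,1]/q[...,2]*c["fy"]+c["cy"]],-1)
E
python3 - <<'E'
from h import *
for n in("top","scene"):
    z=np.load(n+"0.npz");im=z["im"].astype(int);d=z["d"];P=cloud(n,d)
    X,Y,Z=np.moveaxis(P,-1,0)
    roi=(d>0)&(X>330)&(X<750)&(Y>-330)&(Y<80)
    deck=roi&(Z>80)&(Z<108)
    r=cv2.minAreaRect(P[deck][:,:2].astype(np.float32)); print(n,"rect",r,deck.sum())
    print(cv2.boxPoints(r).round(1).tolist())
    red=roi&(im[...,0]>130)&(im[...,1]<60)&(Z>100)&(Z<125); print("red",red.sum(),np.median(P[red],0).round(1), P[red].min(0).round(1),P[red].max(0).round(1))
    k=roi&(Z>124)&(Z<140)&(im.max(-1)<90);q=P[k]
    if k.sum():print("dark high",k.sum(),q.mean(0).round(1),q.min(0).round(1),q.max(0).round(1))
    k=roi&(Z>128)&(Z<160);l,lab,st,ce=cv2.connectedComponentsWithStats(k.astype(np.uint8))
    for i in range(1,l):
        if st[i,4]>8:
            q=P[lab==i];w,V=np.linalg.eigh(np.cov(q[:,:2].T));print(" hi",st[i].tolist(),q.mean(0).round(1),"dir",np.degrees(np.arctan2(V[1,1],V[0,1])).round(1),np.sqrt(w).round(1))
im=np.load("top0.npz")["im"];im2=np.load("scene0.npz")["im"]
a=cv2.resize(im[230:280,300:360],None,fx=6.5,fy=6.5,interpolation=2);b=cv2.resize(im2[225:275,255:315],None,fx=6.5,fy=6.5,interpolation=2)
cv2.imwrite("pics/k0.png",np.hstack([a,b])[:,:,::-1])
E
```

```text
top rect ((546.3856201171875, -168.87879943847656), (261.098876953125, 239.92214965820312), 9.714975357055664) 11443
[[397.5, -72.69999694824219], [438.0, -309.1000061035156], [695.2999877929688, -265.1000061035156], [654.7999877929688, -28.600000381469727]]
red 46 [ 472.3 -251.1  115.5] [ 463.1 -258.1  110.4] [ 481.  -244.5  118.9]
dark high 116 [ 449.9 -115.4  133.5] [ 428.3 -207.2  125.2] [ 534.  -104.3  140. ]
 hi [337, 216, 44, 10, 200] [ 523.2 -170.9  144.4] dir 99.8 [ 2.9 26.6]
 hi [326, 246, 11, 19, 127] [ 447.9 -114.4  133.7] dir 165.1 [ 4.1 11.9]
scene rect ((544.2640991210938, -171.3751983642578), (262.2400207519531, 240.6917724609375), 9.78452205657959) 8742
[[394.6000061035156, -75.0999984741211], [435.5, -312.29998779296875], [693.9000244140625, -267.70001220703125], [653.0, -30.5]]
red 30 [ 467.7 -253.3  116.2] [ 463.2 -259.6  111.5] [ 477.5 -247.9  118. ]
dark high 136 [ 444.9 -120.1  131.6] [ 425.3 -128.3  124. ] [ 465.5 -110.4  137. ]
 hi [309, 229, 38, 25, 226] [ 521.2 -179.1  142.5] dir 100.0 [ 2.4 28.6]
 hi [272, 239, 19, 11, 119] [ 444.6 -118.6  133.5] dir 166.2 [ 4.  11.8]
```

View pics/k0.png

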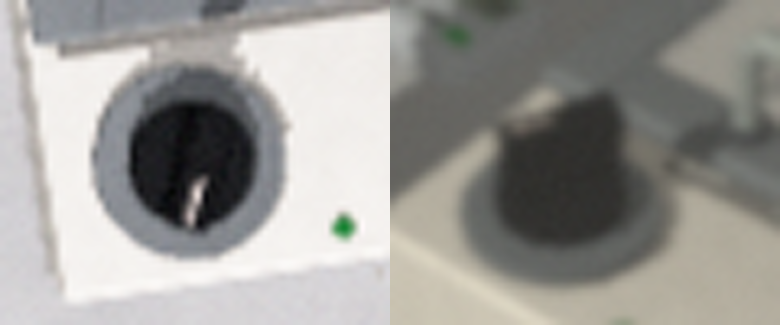

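drive_tool([
  [[-1,26,-20,0,0],[-1,26,-20,0,0],[-1,26,-20,0,0],[-1,26,-20,0,0],[-1,26,-20,0,0],[-1,26,-20,0,0],[-1,26,-20,0,0],[-1,26,-20,0,0],[-1,26,-20,0,0],[-1,26,-20,0,0],[-1,2,-34,0,0],[-1,2,-34,0,0],[-1,2,-34,0,0],[-1,2,-34,0,0],[-1,2,-34,0,0],[-1,2,-34,0,0],[-1,2,-34,0,0],[-1,2,-34,0,0],[-1,2,-34,0,0],[-1,2,-34,0,0]],
])

```text
clock: 1.77
position: [441.2, 62.0, 231.2]
ee_rot: [0.991, -0.13, -0.0, 0.0]
contact_force: [0.9, 0.2, -0.5]
gripper_width: 85.2
grasp_force: 0.0
```

drive_tool([
  [[-1,1,-30,0,0],[-1,1,-30,0,0],[-1,1,-30,0,0],[-1,1,-30,0,0],[-1,1,-30,0,0],[-1,0,-29,0,0],[-1,0,0,0,0],[-1,0,0,0,0],[-1,0,0,0,0]],
])

```text
clock: 2.52
position: [446.4, -115.3, 231.0]
ee_rot: [0.991, -0.131, -0.0, -0.0]
contact_force: [0.3, -0.2, 0.5]
gripper_width: 85.2
grasp_force: 0.0
```

Run:
```python
from h import *
s=read_state();print({k:np.round(s[k],3).tolist() for k in("clock","joints","position","ee_rot","contact_force")})
```

```text
{'clock': 2.517, 'joints': [0.101, 0.103, -0.374, -0.0, -1.094, 1.207], 'position': [446.422, -115.3, 230.996], 'ee_rot': [0.991, -0.131, -0.0, -0.0], 'contact_force': [0.253, -0.157, 0.508]}
```

drive_tool([
  [[-1,0,0,-20,0],[-1,0,0,-20,0],[-1,0,0,-20,0],[-1,0,0,-20,0],[-1,0,0,-15,0],[-1,0,0,-15,0],[-1,0,0,-12,0],[-1,0,0,0,0],[1,0,0,0,0],[1,0,0,0,0],[1,0,0,0,0],[1,0,0,0,0],[1,0,0,0,0],[1,0,0,0,0],[1,0,0,0,0],[1,0,0,0,0],[1,0,0,0,0],[1,0,0,0,0]],
])

```text
clock: 4.02
position: [446.9, -115.6, 110.0]
ee_rot: [0.991, -0.13, 0.0, 0.0]
contact_force: [-1.9, -2.1, 5.3]
gripper_width: 13.1
grasp_force: 59.3
```

drive_tool([
  [[1,0,0,0,5],[1,0,0,0,5],[1,0,0,0,5],[1,0,0,0,5],[1,0,0,0,5],[1,0,0,0,5],[1,0,0,0,5],[1,0,0,0,5],[1,0,0,0,5],[1,0,0,0,5],[1,0,0,0,2],[1,0,0,0,0],[1,0,0,0,0]],
])

```text
clock: 5.1
position: [446.7, -115.1, 110.0]
ee_rot: [0.948, 0.317, 0.0, -0.0]
contact_force: [-2.3, 1.6, 7.5]
gripper_width: 12.8
grasp_force: 59.7
```

Run:
```python
from h import *
s=read_state();print({k:np.round(s[k],3).tolist() for k in("clock","joints","position","ee_rot","contact_force","wrist_torque")})
```

```text
{'clock': 5.1, 'joints': [0.101, 0.245, -0.549, -0.0, -0.776, 2.116], 'position': [446.716, -115.128, 109.993], 'ee_rot': [0.948, 0.317, 0.0, -0.0], 'contact_force': [-2.321, 1.572, 7.489], 'wrist_torque': [0.508, 0.744, 0.057]}
```

drive_tool([
  [[1,0,0,0,2],[1,0,0,0,2],[1,0,0,0,0],[1,0,0,0,0]],
])

```text
clock: 5.43
position: [446.7, -115.1, 110.0]
ee_rot: [0.937, 0.35, 0.0, -0.0]
contact_force: [-2.2, 2.9, 7.3]
gripper_width: 13.2
grasp_force: 59.7
```

Run:
```python
from h import *
s=read_state();print({k:np.round(s[k],3).tolist() for k in("clock","joints","position","ee_rot","contact_force","wrist_torque")})
```

```text
{'clock': 5.433, 'joints': [0.101, 0.245, -0.549, -0.0, -0.776, 2.185], 'position': [446.672, -115.104, 109.973], 'ee_rot': [0.937, 0.35, 0.0, -0.0], 'contact_force': [-2.2, 2.923, 7.31], 'wrist_torque': [0.552, 0.713, 0.072]}
```

drive_tool([
  [[1,0,0,0,2],[1,0,0,0,2],[1,0,0,0,0],[1,0,0,0,0]],
])

```text
clock: 5.77
position: [446.7, -115.1, 110.0]
ee_rot: [0.926, 0.379, 0.001, -0.001]
contact_force: [-2.2, 1.9, 8.7]
gripper_width: 13.1
grasp_force: 74.5
```

Run:
```python
from h import *
s=read_state();print({k:np.round(s[k],3).tolist() for k in("joints","position","ee_rot","contact_force","wrist_torque","gripper_width")})
```

```text
{'joints': [0.1, 0.245, -0.548, -0.003, -0.776, 2.249], 'position': [446.702, -115.106, 110.029], 'ee_rot': [0.926, 0.379, 0.001, -0.001], 'contact_force': [-2.211, 1.902, 8.674], 'wrist_torque': [0.391, 0.701, -1.844], 'gripper_width': 13.065}
```

drive_tool([
  [[1,0,0,0,2],[1,0,0,0,2],[1,0,0,0,0],[1,0,0,0,0]],
])

```text
clock: 6.1
position: [447.6, -114.4, 110.2]
ee_rot: [0.911, 0.411, 0.002, -0.001]
contact_force: [-1.8, 5.4, 7.6]
gripper_width: 13.2
grasp_force: 109.0
```

Run:
```python
from h import *
s=read_state();print({k:np.round(s[k],3).tolist() for k in("joints","position","ee_rot","contact_force","wrist_torque","gripper_width")})
```

```text
{'joints': [0.101, 0.245, -0.548, -0.004, -0.775, 2.32], 'position': [447.639, -114.38, 110.206], 'ee_rot': [0.911, 0.411, 0.002, -0.001], 'contact_force': [-1.825, 5.359, 7.643], 'wrist_torque': [1.45, 0.362, -1.567], 'gripper_width': 13.207}
```

drive_tool([
  [[-1,0,0,0,0],[-1,0,0,0,0],[-1,0,0,0,0],[-1,0,0,0,0],[-1,0,0,0,0],[-1,0,0,0,0],[-1,0,0,0,0],[-1,0,0,15,0],[-1,0,0,20,0],[-1,0,0,30,0],[-1,0,0,35,0],[-1,0,0,0,-6],[-1,0,0,0,-6],[-1,0,0,0,-6],[-1,0,0,0,-6],[-1,0,0,0,-6],[-1,0,0,0,-6],[-1,0,0,0,-6],[-1,0,0,0,-6],[-1,0,0,0,-6]],
])

```text
clock: 7.77
position: [446.6, -115.3, 209.2]
ee_rot: [0.999, -0.046, -0.0, -0.0]
contact_force: [-0.2, 0.3, -0.3]
gripper_width: 85.4
grasp_force: 0.0
```

drive_tool([
  [[-1,7,-5,0,-6],[-1,7,-5,0,-6],[-1,7,-5,0,-6],[-1,7,-5,0,-6],[-1,7,-5,0,-6],[-1,7,-5,0,-6],[-1,7,-5,0,-6],[-1,7,-5,0,-6],[-1,7,-5,0,-6],[-1,7,-6,0,-6],[-1,6,-6,0,-6],[-1,0,0,0,-6],[-1,0,0,0,-3],[-1,0,0,0,0],[-1,0,0,0,0]],
])

```text
clock: 9.02
position: [522.6, -172.3, 209.1]
ee_rot: [0.767, -0.642, -0.0, 0.0]
contact_force: [0.1, 0.6, 1.2]
gripper_width: 85.3
grasp_force: 0.0
```

Run:
```python
from h import *
s=read_state();print({k:np.round(s[k],3).tolist() for k in("joints","position","ee_rot","contact_force","wrist_torque","gripper_width")}, np.degrees(2*np.arctan2(s["ee_rot"][1],s["ee_rot"][0])))
o=[]
for n in("top","scene"):
    im,d=get_image(n);P=cloud(n,d);X,Y,Z=np.moveaxis(P,-1,0)
    c=proj(n,[446.5,-115.5,130]).astype(int);o.append(cv2.resize(im[c[1]-50:c[1]+50,c[0]-60:c[0]+60],None,fx=3.3,fy=3.3,interpolation=2))
    k=(Z>126)&(Z<142)&(np.hypot(X-446,Y+115)<30);q=P[k]
    if k.sum()>20:
        w,V=np.linalg.eigh(np.cov(q[:,:2].T));print(n,k.sum(),q.mean(0).round(1),np.degrees(np.arctan2(V[1,1],V[0,1])),np.sqrt(w))
cv2.imwrite("pics/k1.png",np.hstack(o)[:,:,::-1])
```

```text
{'joints': [-0.024, 0.276, -0.211, -0.0, -1.084, 0.2], 'position': [522.618, -172.336, 209.124], 'ee_rot': [0.767, -0.642, -0.0, 0.0], 'contact_force': [0.11, 0.584, 1.231], 'wrist_torque': [-0.009, 0.004, 0.013], 'gripper_width': 85.297} -79.91844693415578
top 125 [ 448.  -114.1  133.5] -138.1776329853324 [ 4.05378953 11.7531193 ]
scene 110 [ 443.9 -119.9  133.3] -138.86334377581335 [ 4.12261546 12.91998722]
```

View pics/k1.png

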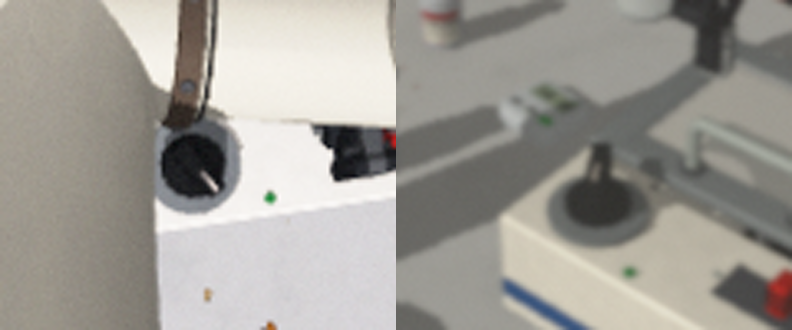

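The knob bar reads 41.5° in depth against 41.3° expected, so the knob is at its stop. In the picture the handle bow and red tab are untouched. Next I'll grip the handle.

drive_tool([
  [[-1,0,0,-20,0],[-1,0,0,-20,0],[-1,0,0,-20,0],[-1,0,0,-15,0],[-1,0,0,-12,0],[-1,0,0,0,0],[1,0,0,0,0],[1,0,0,0,0],[1,0,0,0,0],[1,0,0,0,0],[1,0,0,0,0],[1,0,0,0,0],[1,0,0,0,0],[1,0,0,0,0],[1,0,0,0,0],[1,0,0,0,0]],
])

```text
clock: 10.45
position: [521.9, -172.5, 122.9]
ee_rot: [0.766, -0.643, -0.001, 0.001]
contact_force: [-5.3, 0.4, 5.7]
gripper_width: 7.7
grasp_force: 58.6
```

drive_tool([
  [[1,0,0,2,0],[1,0,0,2,0],[1,1,0,2,0],[1,0,0,0,0],[1,0,0,0,0]],
])

```text
clock: 10.87
position: [523.4, -172.2, 127.8]
ee_rot: [0.766, -0.643, -0.001, 0.0]
contact_force: [0.3, -0.9, -3.6]
gripper_width: 7.6
grasp_force: 58.5
```

drive_tool([
  [[1,0,0,1,0],[1,1,0,1,0],[1,0,0,0,0],[1,0,0,0,0]],
])

```text
clock: 11.2
position: [524.2, -172.1, 130.0]
ee_rot: [0.766, -0.643, -0.001, 0.0]
contact_force: [-1.8, 0.1, -3.5]
gripper_width: 7.4
grasp_force: 58.5
```

drive_tool([
  [[1,0,0,1,0],[1,1,0,1,0],[1,0,0,0,0],[1,0,0,0,0]],
])

```text
clock: 11.53
position: [524.9, -172.0, 132.1]
ee_rot: [0.766, -0.643, -0.001, 0.0]
contact_force: [-3.2, 1.9, -3.5]
gripper_width: 7.9
grasp_force: 58.5
```

drive_tool([
  [[1,0,0,1,0],[1,1,0,1,0],[1,0,0,0,0],[1,0,0,0,0]],
])

```text
clock: 11.87
position: [525.7, -171.9, 134.0]
ee_rot: [0.766, -0.643, -0.001, 0.001]
contact_force: [-4.3, 3.7, -4.3]
gripper_width: 7.4
grasp_force: 58.6
```

The cover lifts freely: 11 mm at about 4 N, so the hook hasn't caught and the slide stays alone. Next I'll work out the arc.

Run:
```python
from h import *
s=read_state();p=s["position"]
th=np.radians(np.r_[np.arange(4.3,53,3.05)]);r=155.3;a=np.arctan2(47,148)
u=-r*np.cos(a+th);z=r*np.sin(a+th);du=u-u[0]
A=np.c_[du*.9856,du*.169,z-z[0]];print(np.diff(A.round(),axis=0).astype(int).tolist(),A[-1],np.degrees(th[-1]),p)
```

```text
[[3, 1, 8], [4, 0, 7], [4, 1, 7], [4, 1, 7], [5, 0, 7], [5, 1, 6], [6, 1, 6], [5, 1, 6], [6, 1, 6], [7, 1, 5], [6, 1, 5], [7, 2, 4], [7, 1, 5], [7, 1, 3], [8, 1, 4]] [83.84028431 14.37602278 85.68162885] 50.05 [ 525.69212646 -171.90937344  134.03833939]
```

drive_tool([
  [[1,3,1,8,0],[1,4,0,7,0],[1,4,1,7,0],[1,4,1,7,0],[1,5,0,7,0],[1,0,0,0,0]],
])

```text
clock: 12.37
position: [546.8, -168.4, 172.6]
ee_rot: [0.766, -0.643, -0.001, -0.0]
contact_force: [-6.6, 5.3, 0.8]
gripper_width: 7.8
grasp_force: 58.7
```

drive_tool([
  [[1,5,1,6,0],[1,6,1,6,0],[1,5,1,6,0],[1,6,1,6,0],[1,7,1,5,0],[1,0,0,0,0]],
])

```text
clock: 12.87
position: [575.4, -163.5, 202.2]
ee_rot: [0.766, -0.643, -0.001, 0.0]
contact_force: [-10.2, 5.1, 3.3]
gripper_width: 7.4
grasp_force: 58.9
```

drive_tool([
  [[1,6,1,5,0],[1,7,2,4,0],[1,7,1,5,0],[1,7,1,3,0],[1,8,1,4,0],[1,0,0,0,0],[1,0,0,0,0],[1,0,0,0,0]],
])

```text
clock: 13.53
position: [611.3, -157.4, 224.1]
ee_rot: [0.766, -0.642, 0.001, -0.001]
contact_force: [-6.4, 6.7, 4.3]
gripper_width: 7.6
grasp_force: 59.0
```

Run:
```python
from h import *
o=[]
for n in("top","scene"):
    im,d=get_image(n);o.append(cv2.resize(im[60:340,120:500] if n=="top" else im[100:380,150:530],None,fx=1.05,fy=1.05))
    P=cloud(n,d);X,Y,Z=np.moveaxis(P,-1,0)
cv2.imwrite("pics/l1.png",np.hstack(o)[:,:,::-1])
s=read_state();print(s["joint_vel"].round(3),s["joints"].round(2),s["contact_force"],s["clock"])
```

```text
[-0.001 -0.001 -0.003  0.001  0.    -0.001] [ 0.    0.4   0.01 -0.   -1.18  0.17] [-6.90592067  6.90552464  4.43762374] 13.6333
```

View pics/l1.png

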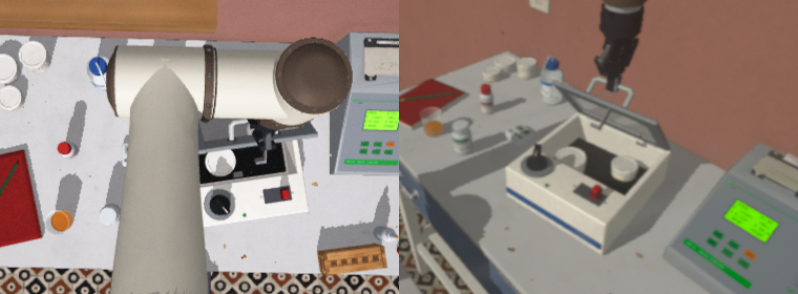

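The cover stands open at about 50°, with the fingers on the handle bow near (625,90) in the right half. The knob is at its stop, and the bystanders haven't moved.

```bash
python3 -c "
from bench import *
print(job_done())"
```

```text
the job is handed in; nothing more can be done
None
```

The knob is fully anticlockwise at its stop. The tug showed the cover was not caught, so I left the release slide alone; the cover is held at rest at about 50°, no bystander appears shifted in the final pictures, and the job is handed in.

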